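Put the spanners away in their holders

ROBOT

A 6-joint arm with a two-finger parallel gripper is mounted at the origin on a cart in front of the work surface, level with it; the furniture and walls round the work are solid. World frame = base frame: x ahead of the robot, y to its left, z up, the work surface at z = 0. Lengths are in m, angles in rad, forces in N, time in s.
With the tool pointing down it reaches from about 0.375 to 0.975 m from the base axis. Payload 3.8 kg.
Tool frame: the origin (TCP) lies on the centre line of the jaws, within the pads' length; the fingertips stand 14 mm ahead of it and the grasp point (between the pads) lies 5 mm behind it; z points along the fingers, y is the line along which they close (so a half turn about z gives the same grasp; the last joint's range is limited). The gripper opens to 85 mm and grips with 20 to 120 N. Pads are 22 mm wide; open, the fingers measure 114 mm over their backs; the gripper's body (76 mm by 85 mm) begins 54 mm behind the grasp point. The pads swing forward as they close: fully open they stand 13 mm farther back than shut.
Start: joints at [1.164, 0.264, 1.604, -0, 1.274, -0.037], TCP at [0.244, 0.629, 0.245] pointing down, gripper open.
Joint ranges: [-2.63, 2.63], [-0.94, 2.18], [0.31, 2.57], [-1.31, 4.45], [0, 2.66], [-2.55, 2.55]. Speed limits (rad/s): [2.57, 2.57, 3.14, 3.14, 3.14, 3.14].

INTERFACE

Orientations are given as a rotation vector (axis times angle).
In Python, from workcell import bot, eyes, spot_in gives the robot as it stands.
- The arm moves only by the tool carry_out, never from a script. Its argument "series" is text: rows parted by semicolons, each of 4 numbers parted by spaces: the shift along the world's x, y, z in m, then the turn about the world's z in degrees. In form: tx ty tz roll; .... A call has 1 to 20 rows; each row shifts and turns the commanded pose from where the row before left it; what a row does not reach is not made up. A row lasts 1/8 s, in which the tool goes at most 62.5 mm and 10.7 degrees, less where a joint would pass 70% of its speed; a pose out of reach is approached as far as the arm can. A call is refused whole if a number of a shift passes 0.0625 or a number of a turn 10.7, either way. A call with a gripper value outside its range is refused whole. "jaw" is the gripper command: -1 is shut, 1 is fully open, values between are in proportion, set as the call begins (left out, the last holds). The fingers move at their own pace and stop on an object; "grip_force" is the grip in N (left out, the last holds). Time passes only in rows, so rows that do not move let the fingers close. It gives the time, the measured TCP pose, the force, the opening and the grip force at its end, in the units of the state.
- bot.read_state(): the state, without advancing time (a new reading comes with each control period).
- eyes.read_camera(name): name is "scene" or "top" or "wrist"; returns (picture, depth): 420x560x3 uint8, blue, green, red; 420x560 float32, m along the optical axis (not along the pixel's ray), 0 where there is no reading.
- eyes.get_calibration(name): a dict with "K" (3x3 intrinsics, pixels), "position" and "rotation" of the camera in the world; the wrist camera has in their place "T_tool_cam" (4x4, takes a point from camera to tool coordinates, whose origin is the TCP and whose axes are the flange's). Camera axes: x right, y down, z forward; pixel columns grow to the right and rows downward; lengths in m; the calibration is good to about 2 mm. The wrist camera is an equidistant fisheye: a pixel r from the principal point sees the ray r / f radians off the axis. A picture is of the moment at which its call begins: read the wrist's pose just before it. get_calibration takes no time and is no camera call.
- bot.finish_job(): hands the job in; it is judged then, once.
Trained networks look in the newest picture that a camera, given by its name, has taken for a name from the list of things; names that differ only in an ending like _2 or _b are one class to them, and where a whole thing is asked for, a point or a joint stands for the part that bears it (a point fixed in the world has none). Each returns a list of dicts, best first, with "score" (0 to 1); they miss things now and then, are a little off and sometimes report something else, mostly with a low value. They report only what shows in the picture. A call takes as long as a camera call. They do not tell look-alikes from the thing itself.
- spot_in(camera, target): "rect" ([centre column, centre row, width, height] in pixels, round what is visible of it).
The state is a dict: "time": time; "q": joint angles; "joint_vel": joint speeds; "joint_torque": joint torques, N m; "tool_pos": TCP position; "tcp_rot": TCP orientation; "wrist_force": force on the tool from outside, world axes, zero at the start; "torque": the same for the moment, N m; "width": opening from 0.0 (shut) to 1.0 (fully open); "grip_force": force on a finger pad.
Only numpy, scipy, OpenCV 4.12 (cv2) and the standard library are available. Lean on these libraries where they do the work, as an engineer would, in place of code of your own. Each camera call takes 0.05 s, during which the arm holds its last target. There are 200 camera calls.

TASK

Pick out the three spanners from the things on the bench and lay each one flat in the holder of its own length, resting in both forks and centred end to end: the long one in the red holder, the middle one in the yellow, the short one in the blue. Leave the marker, the drill bit and the tin where they are.

Things in the scene. Friction and masses are not known exactly. Their poses are not given: they have to be found in the camera images.
- long_spanner_centre (a point): the long one of three silver-grey combination spanners lying flat on the bench: 199 mm long, ends about 26 mm wide and 10 mm thick, straight shank 10 mm wide and 8 mm thick between them. The point is the middle of the shank, half-way up (4 mm above its underside); its y axis runs along the spanner, z up. It can be pinched across the shank at this point.
- red_holder_seat (a point): red holder for the long spanner, fixed: base 200 x 52 x 5 mm; forks 52 mm either side of the middle, each a bar 8 mm thick, top 30 mm above the bench, between prongs 30 mm apart rising 15 mm higher (46 mm over all). The spanner lies on both bars, between the prongs, either way round. Point: middle of the seat, level with the bar tops; y from fork to fork, z up. Free between the forks.
- middle_spanner_centre (a point): the middle one of three silver-grey combination spanners lying flat on the bench: 168 mm long, ends about 22 mm wide and 10 mm thick, straight shank 8 mm wide and 8 mm thick between them. The point is the middle of the shank, half-way up (4 mm above its underside); its y axis runs along the spanner, z up. It can be pinched across the shank at this point.
- yellow_holder_seat (a point): yellow holder for the middle spanner, fixed: base 168 x 52 x 5 mm; forks 44 mm either side of the middle, each a bar 8 mm thick, top 30 mm above the bench, between prongs 30 mm apart rising 15 mm higher (46 mm over all). The spanner lies on both bars, between the prongs, either way round. Point: middle of the seat, level with the bar tops; y from fork to fork, z up. Free between the forks.
- short_spanner_centre (a point): the short one of three silver-grey combination spanners lying flat on the bench: 136 mm long, ends about 18 mm wide and 10 mm thick, straight shank 8 mm wide and 8 mm thick between them. The point is the middle of the shank, half-way up (4 mm above its underside); its y axis runs along the spanner, z up. It can be pinched across the shank at this point.
- blue_holder_seat (a point): blue holder for the short spanner, fixed: base 136 x 52 x 5 mm; forks 34 mm either side of the middle, each a bar 8 mm thick, top 30 mm above the bench, between prongs 30 mm apart rising 15 mm higher (46 mm over all). The spanner lies on both bars, between the prongs, either way round. Point: middle of the seat, level with the bar tops; y from fork to fork, z up. Free between the forks.
- marker_centre (a point): black and white felt marker, 132 mm long, 17 mm thick, lying on the bench; not to be moved. The point is its centre; y along it.
- steel_drill_centre (a point): bright twist drill, 100 mm long, 8 mm thick, lying on the bench; not to be moved. The point is its centre; y along it.
- grease_tin_centre (a point): small teal tin with a grey lid, 60 mm across, 62 mm tall, standing on the bench; not to be moved. The point is its centre, half-way up.
Mind the look-alikes: they are no part of the job. Leave any green look-alike of the part that bears short_spanner_centre alone.

How it is judged:
At the end, for the whole second after the job is handed in: Each spanner rests in both forks of its own holder (long red, middle yellow, short blue): centre within 13 mm of the seat's middle sideways, 15 mm lengthwise, 1 to 8 mm above the bars' tops; within 0.35 rad of the holder's line, tilt under 0.1 rad, at rest. Others moved under 20 mm (x of long_spanner_centre in the frame of red_holder_seat between -0.013 and 0.013 m and y of long_spanner_centre in the frame of red_holder_seat between -0.015 and 0.015 m and z of long_spanner_centre in the frame of red_holder_seat between 0.001 and 0.008 m and angle between the y axis of long_spanner_centre and the y axis of red_holder_seat, either way round below 0.35 rad and angle between each of long_spanner_centre, middle_spanner_centre, short_spanner_centre's own z axis and vertical below 0.1 rad and linear speed of each of long_spanner, middle_spanner, short_spanner below 0.02 m/s and x of middle_spanner_centre in the frame of yellow_holder_seat between -0.013 and 0.013 m and y of middle_spanner_centre in the frame of yellow_holder_seat between -0.015 and 0.015 m and z of middle_spanner_centre in the frame of yellow_holder_seat between 0.001 and 0.008 m and angle between the y axis of middle_spanner_centre and the y axis of yellow_holder_seat, either way round below 0.35 rad and x of short_spanner_centre in the frame of blue_holder_seat between -0.013 and 0.013 m and y of short_spanner_centre in the frame of blue_holder_seat between -0.015 and 0.015 m and z of short_spanner_centre in the frame of blue_holder_seat between 0.001 and 0.008 m and angle between the y axis of short_spanner_centre and the y axis of blue_holder_seat, either way round below 0.35 rad); the robot touches nothing.
It fails at once if the marker has been moved by more than 20 mm (distance of marker_centre from where it was at the start of the episode above 0.02 m).
It fails at once if the drill bit has been moved by more than 20 mm (distance of steel_drill_centre from where it was at the start of the episode above 0.02 m).
It fails at once if the tin has been moved by more than 20 mm (distance of grease_tin_centre from where it was at the start of the episode above 0.02 m).
It also fails if it takes over 83 s, if anything falls off the work surface, if the arm or the gripper's body presses on something with over 40 N, if the wrist force passes 120 N, or if a joint passes its speed limit or range.

## Working session

There is one attempt and no reset: what is moved stays moved. The work goes in short steps, Python scripts to look and compute and a tool call to move; the robot and the scene stay as the last step left them, time stands still between calls to the robot, and variables do not carry over. Pictures are saved under pics/ and viewed, at most 14 in all, crops included, and the job is handed in when it is done.

Besides the shell and the picture viewer there is one more tool, called after ">>>" as name(argument=value, ...), one argument or row to a line, values as JSON. carry_out: Moves the arm, as the interface text tells. Its arguments: {"type":"object","properties":{"series":{"type":"string"},"jaw":{"type":"number"},"grip_force":{"type":"number"}},"required":["series"]}

```bash
mkdir -p pics; ls; python3 - <<'E'
from workcell import bot, eyes, spot_in
import cv2,numpy as np
s=bot.read_state();print(s['time'],s['tool_pos'],s['tcp_rot'],s['width'])
for n in ('top','scene'):
    p,d=eyes.read_camera(n); cv2.imwrite(f'pics/{n}0.png',p); np.savez(f'{n}0.npz',p=p,d=d)
    c=eyes.get_calibration(n);print(n,c)
    if n=='top':
        for t in ['long_spanner_centre','middle_spanner_centre','short_spanner_centre','red_holder_seat','yellow_holder_seat','blue_holder_seat','marker_centre','steel_drill_centre','grease_tin_centre']:
            print(t,[(np.round(x['rect']).tolist(),round(x['score'],2)) for x in spot_in(n,t)][:4])
E
```

```text
pics
0.0 [0.24369951 0.62872028 0.24396039] [-0.57750089 -3.08757673  0.00339232] 1.0033602828813077
top {'K': array([[489.45299667,   0.        , 287.19284081],
       [  0.        , 489.45299667, 202.68766169],
       [  0.        ,   0.        ,   1.        ]]), 'position': array([0.47050879, 0.23659455, 1.50118461]), 'rotation': array([-2.15223429,  2.20175418, -0.07149509])}
long_spanner_centre [([290.0, 215.0, 60.0, 10.0], 0.68)]
middle_spanner_centre []
short_spanner_centre [([295.0, 254.0, 40.0, 8.0], 0.66), ([295.0, 172.0, 55.0, 17.0], 0.62), ([139.0, 249.0, 37.0, 20.0], 0.5)]
red_holder_seat [([421.0, 254.0, 69.0, 28.0], 0.73)]
yellow_holder_seat [([430.0, 211.0, 53.0, 18.0], 0.62)]
blue_holder_seat [([418.0, 173.0, 45.0, 20.0], 0.64)]
marker_centre [([362.0, 246.0, 48.0, 14.0], 0.82)]
steel_drill_centre [([353.0, 203.0, 31.0, 6.0], 0.4)]
grease_tin_centre [([363.0, 160.0, 24.0, 22.0], 0.76)]
scene {'K': array([[465.08787132,   0.        , 280.21343139],
       [  0.        , 465.08787132, 212.9150325 ],
       [  0.        ,   0.        ,   1.        ]]), 'position': array([-0.43231191,  0.836959  ,  0.91050461]), 'rotation': array([-1.23525678,  2.14211839, -1.08151506])}
```

```bash
python3 - <<'E'
import cv2
p=cv2.imread('pics/top0.png')
cv2.imwrite('pics/top0c.png',cv2.resize(p[130:290,100:480],None,fx=2.1,fy=2.1,interpolation=cv2.INTER_CUBIC))
E
```

```text
(no output)
```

View pics/top0c.png

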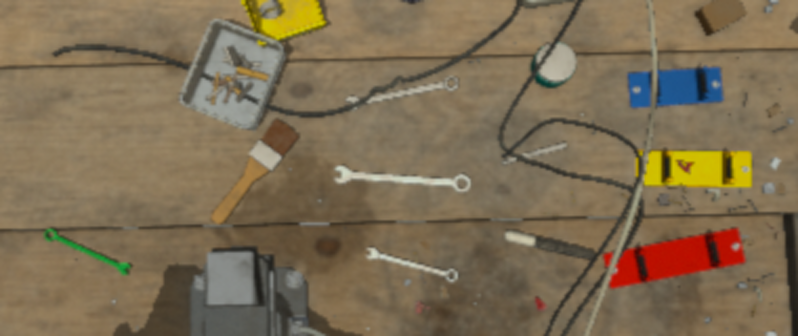

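View pics/scene0.png

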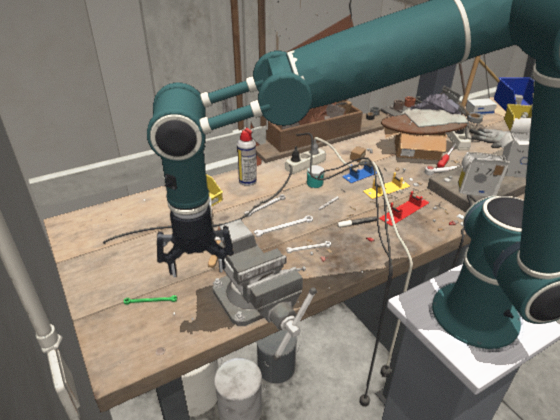

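The top view shows the long spanner (crop 335–470, 180), the short one (370–458, 265) and the middle one (350–458, 92, its left end under a black cable). It also shows the green look-alike at far left and the three holders at right. I'll measure them next.

```bash
cat > h.py <<'E'
import numpy as np,cv2
from scipy.spatial.transform import Rotation as R
from workcell import bot, eyes, spot_in
def proj(n,X):
    c=eyes.get_calibration(n); r=R.from_rotvec(c['rotation']).as_matrix()
    u=(np.asarray(X)-c['position'])@r; return (u/u[...,2:])[...,:2]@c['K'][:2,:2].T+c['K'][:2,2]
def rays(n,uv):
    c=eyes.get_calibration(n); r=R.from_rotvec(c['rotation']).as_matrix()
    uv=np.atleast_2d(uv).astype(float)
    d=np.c_[(uv-c['K'][:2,2])/c['K'][0,0],np.ones(len(uv))]@r.T
    return c['position'],d
def at_z(n,uv,z):
    o,d=rays(n,uv); return o+d*((z-o[2])/d[:,2])[:,None]
def cloud(n,dep):
    h,w=dep.shape; v,u=np.mgrid[:h,:w]
    o,d=rays(n,np.c_[u.ravel(),v.ravel()]); return (o+d*dep.reshape(-1,1)).reshape(h,w,3)
def ortho(n,p,x0,x1,y0,y1,z,mm=1.0):
    "rectified picture of plane z; rows: x falling, columns: y falling"
    s=mm/1000; xs=np.arange(x1,x0,-s); ys=np.arange(y1,y0,-s)
    X,Y=np.meshgrid(xs,ys,indexing='ij'); uv=proj(n,np.stack([X,Y,0*X+z],-1)).astype(np.float32)
    return cv2.remap(p,uv[...,0],uv[...,1],cv2.INTER_CUBIC)
E
python3 - <<'E'
from h import *
a=np.load('top0.npz'); P=cloud('top',a['d']); Z=P[...,2]
print('bench z',np.median(Z[180:260,230:330]))
o=ortho('top',a['p'],.25,.70,-.30,.60,0.004,1.15)
s=np.load('scene0.npz'); o2=ortho('scene',s['p'],.25,.70,-.30,.60,0.004,1.15)
cv2.imwrite('pics/o1.png',o[:, :]); cv2.imwrite('pics/o2.png',o2); print(o.shape)
# heights
for nm,(u,v) in dict(cableblk=(340,203),white=(405,200),tray=(211,165),tin=(363,160),vise=(210,260)).items():
    w=Z[v-6:v+7,u-6:u+7]; print(nm,np.round([w.min(),np.median(w),w.max()],3))
zz=np.clip(Z,0,.1)/.1*255
cv2.imwrite('pics/z.png',cv2.resize(zz.astype(np.uint8),None,fx=1.4,fy=1.4))
E
```

```text
bench z 0.0009577283758879229
(392, 783, 3)
cableblk [-0.007  0.004  1.501]
white [-0.01   0.006  1.501]
tray [-0.004  0.019  0.036]
tin [0.046 0.063 0.141]
vise [0.164 0.17  1.501]
```

View pics/o1.png

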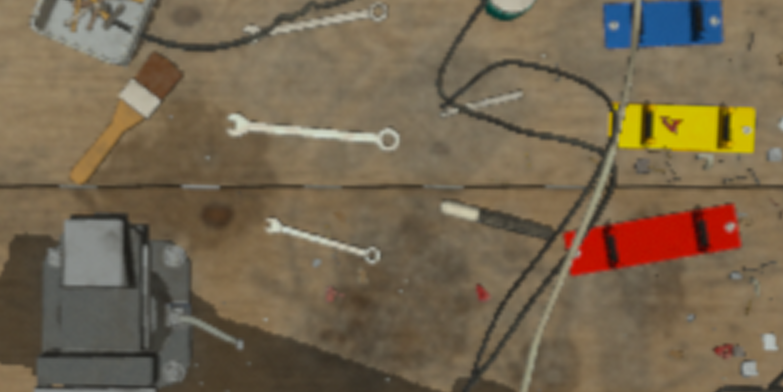

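View pics/o2.png

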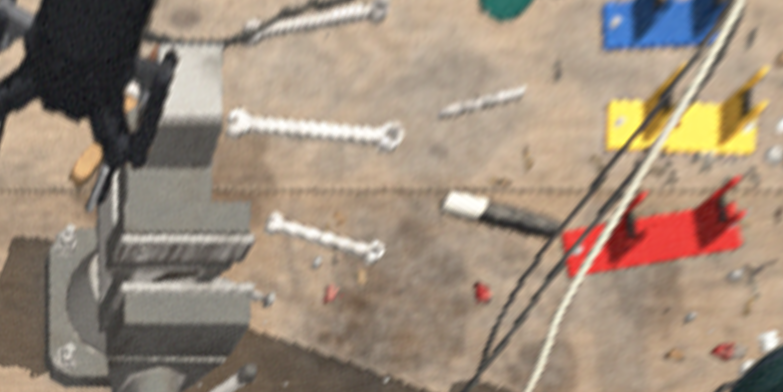

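View pics/z.png

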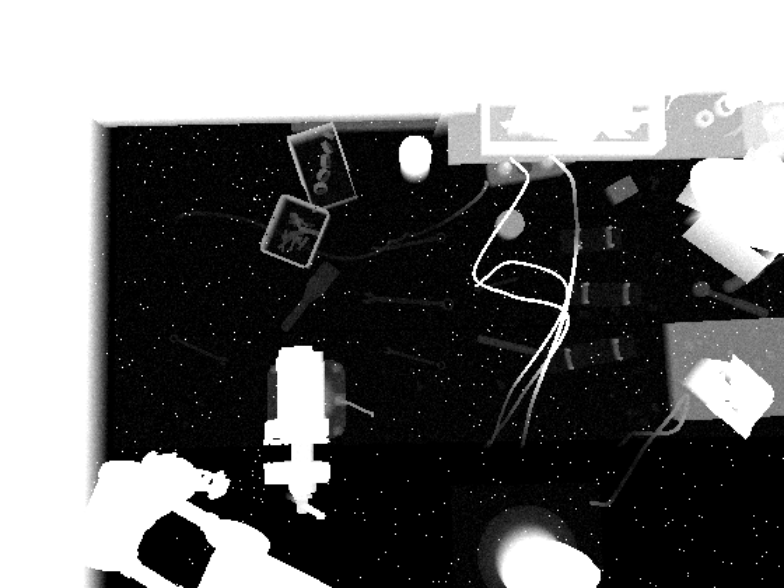

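Both rectified views agree at bench level, so the spanners lie flat. The depth map shows cables hanging in the air over the holders, so I need their heights. I also need accurate poses from colour masks.

```bash
python3 - <<'E'
from h import *
a=np.load('top0.npz'); P=cloud('top',a['d']); Z=P[...,2]
# cable points
m=(Z>.07)&(Z<1.2)
print('cable pts by region (x,y,z)')
reg=m&(P[...,0]>.2)&(P[...,0]<.85)&(P[...,1]<.32)&(P[...,1]>-.32)
q=P[reg]
H={}
for X in q: H.setdefault((round(X[0]/.04)*.04,round(X[1]/.04)*.04),[]).append(X[2])
for k in sorted(H): 
    if len(H[k])>3: print('%.2f %.2f n%d z %.2f-%.2f'%(k[0],k[1],len(H[k]),np.percentile(H[k],10),np.percentile(H[k],90)),end=' | ')
print()
mm=.5
def mask_ortho(n,p,box,z): return ortho(n,p,*box,z,mm)
def pose(msk,box,lab):
    n,l,st,c=cv2.connectedComponentsWithStats(msk.astype(np.uint8))
    i=1+np.argmax(st[1:,4]); pts=np.argwhere(l==i)
    X=np.c_[box[1]-pts[:,0]*mm/1e3, box[3]-pts[:,1]*mm/1e3]
    (cx,cy),(w,h),an=cv2.minAreaRect((X*1000).astype(np.float32))
    b=cv2.boxPoints(((cx,cy),(w,h),an)); e=[b[1]-b[0],b[2]-b[1]]; e=max(e,key=np.linalg.norm)
    t=np.degrees(np.arctan2(-e[0],e[1]))  # angle of y axis about z: y axis=( -sin t, cos t)
    t=(t+90)%180-90
    print(lab,'c %.1f %.1f size %.1f %.1f ang %.1f mean %s'%(cx,cy,max(w,h),min(w,h),t,np.round(X.mean(0)*1000,1)))
for n in('top','scene'):
    p=np.load(n+'0.npz')['p']
    for nm,box in dict(long=(.5,.60,.11,.37),short=(.38,.47,.14,.32),middle=(.64,.74,.14,.36)).items():
        o=mask_ortho(n,p,box,.005); g=o.astype(int).min(2); hsv=cv2.cvtColor(o,cv2.COLOR_BGR2HSV)
        th=cv2.threshold(g.clip(0,255).astype(np.uint8),0,255,cv2.THRESH_OTSU)[0]
        pose(g>max(th,120 if n=='top' else 150),box,n+' '+nm+' th%d'%th)
    for nm,box,h in (('red',(.36,.5,-.3,-.02),0),('yellow',(.5,.6,-.3,-.07),27),('blue',(.62,.74,-.26,-.07),112)):
        o=mask_ortho(n,p,box,.005); hsv=cv2.cvtColor(o,cv2.COLOR_BGR2HSV).astype(int)
        dh=np.abs((hsv[...,0]-h+90)%180-90); k=((dh<9)&(hsv[...,1]>130)&(hsv[...,2]>60)).astype(np.uint8)
        k=cv2.morphologyEx(k,cv2.MORPH_CLOSE,np.ones((35,35)))
        pose(k,box,n+' '+nm)
# fork tops from depth
for nm,(x,y) in dict(red=(.425,-.155),yellow=(.553,-.185),blue=(.67,-.165)).items():
    f=(Z>.02)&(Z<.06)&(abs(P[...,0]-x)<.05)&(abs(P[...,1]-y)<.1); F=P[f]
    k=F[:,1]>np.median(F[:,1]) ; mid=(F[:,1].max()+F[:,1].min())/2
    for s in (F[F[:,1]>mid],F[F[:,1]<=mid]): print(nm,'fork',np.round(s.mean(0)*1000,0),len(s),'z pct',np.round(np.percentile(s[:,2],[10,50,90]),3))
E
```

```text
cable pts by region (x,y,z)
0.32 -0.32 n11 z 0.20-0.20 | 0.36 -0.04 n26 z 0.07-0.09 | 0.36 0.00 n10 z 0.07-0.08 | 0.40 -0.04 n51 z 0.08-0.11 | 0.40 0.00 n36 z 0.08-0.11 | 0.44 -0.08 n6 z 0.12-0.13 | 0.44 -0.04 n91 z 0.11-0.14 | 0.44 0.00 n21 z 0.12-0.13 | 0.48 -0.08 n50 z 0.13-0.16 | 0.48 -0.04 n84 z 0.15-0.16 | 0.52 -0.08 n58 z 0.16-0.17 | 0.52 -0.04 n53 z 0.16-0.16 | 0.52 0.00 n35 z 0.16-0.16 | 0.56 -0.08 n68 z 0.14-0.16 | 0.56 0.00 n4 z 0.15-0.15 | 0.56 0.04 n42 z 0.13-0.15 | 0.56 0.08 n46 z 0.12-0.13 | 0.56 0.12 n5 z 0.12-0.14 | 0.60 -0.12 n8 z 0.10-0.11 | 0.60 -0.08 n35 z 0.11-0.14 | 0.60 -0.04 n44 z 0.12-0.14 | 0.60 0.00 n35 z 0.11-0.12 | 0.60 0.04 n30 z 0.11-0.12 | 0.60 0.08 n37 z 0.12-0.13 | 0.60 0.12 n30 z 0.12-0.13 | 0.64 -0.12 n27 z 0.07-0.10 | 0.64 0.08 n37 z 0.11-0.11 | 0.68 0.04 n22 z 0.12-0.13 | 0.68 0.08 n22 z 0.11-0.12 | 0.72 0.00 n6 z 0.15-0.16 | 0.72 0.04 n42 z 0.13-0.15 | 0.76 -0.24 n147 z 0.65-0.67 | 0.76 -0.20 n440 z 0.62-0.67 | 0.76 -0.16 n320 z 0.72-0.76 | 0.76 -0.12 n570 z 0.64-0.75 | 0.76 -0.08 n30 z 0.63-0.68 | 0.76 0.00 n41 z 0.15-0.16 | 0.80 -0.24 n97 z 0
[... 1242 characters left out ...]
26.7 225.7 size 137.1 26.0 ang -15.8 mean [427.3 226.7]
scene middle th129 c 699.0 295.8 size 128.5 82.0 ang 0.0 mean [704.3 312.2]
scene red c 440.4 -150.5 size 214.7 86.8 ang 10.1 mean [ 428.9 -152.9]
scene yellow c 562.5 -186.5 size 181.3 77.6 ang -1.0 mean [ 555.4 -185.3]
scene blue c 686.3 -160.8 size 135.8 77.3 ang 2.9 mean [ 675.3 -157.3]
red fork [416. -98.  34.] 55 z pct [0.027 0.032 0.045]
red fork [ 435. -200.   34.] 66 z pct [0.024 0.033 0.045]
yellow fork [ 556. -139.   33.] 65 z pct [0.023 0.031 0.045]
yellow fork [ 552. -226.   31.] 66 z pct [0.022 0.03  0.044]
blue fork [ 683. -125.   42.] 77 z pct [0.03  0.044 0.054]
blue fork [ 676. -196.   34.] 64 z pct [0.024 0.032 0.046]
```

```bash
python3 - <<'E'
from h import *
a=np.load('top0.npz'); P=cloud('top',a['d']); p=a['p']; 
print(eyes.get_calibration('wrist'))
# white cable trace in top, columns per row
Z=P[...,2]
for v in range(112,310,6):
    r=[(u,)+tuple(np.round(P[v,u],2)) for u in range(345,425) if .012<Z[v,u]<.3]
    # group contiguous
    g=[]
    for t in r:
        if g and t[0]-g[-1][-1][0]<=2: g[-1].append(t)
        else: g.append([t])
    print(v,' | '.join('%d-%d x%.2f y%.2f z%.3f'%(q[0][0],q[-1][0],*np.median([t[1:] for t in q],0)) for q in g if len(q)>1))
c=p[105:215,355:470]; cv2.imwrite('pics/blue.png',cv2.resize(c,None,fx=5,fy=5,interpolation=cv2.INTER_CUBIC))
E
```

```text
{'K': array([[325.1922621 ,   0.        , 279.23032219],
       [  0.        , 325.1922621 , 208.27977081],
       [  0.        ,   0.        ,   1.        ]]), 'T_tool_cam': array([[-7.69889208e-05, -9.61941544e-01, -2.73255304e-01,
         6.83305316e-02],
       [ 9.99999997e-01, -7.03484500e-05, -3.40993344e-05,
        -6.31688734e-04],
       [ 1.35784793e-05, -2.73255305e-01,  9.61941546e-01,
        -1.27288431e-01],
       [ 0.00000000e+00,  0.00000000e+00,  0.00000000e+00,
         1.00000000e+00]])}
112 345-424 x0.84 y-0.04 z0.080
118 347-403 x0.83 y-0.02 z0.050
124 347-401 x0.81 y-0.01 z0.040 | 405-407 x0.80 y-0.10 z0.080
130 346-371 x0.80 y0.03 z0.030 | 375-377 x0.77 y0.00 z0.160 | 408-410 x0.79 y-0.11 z0.070
136 345-346 x0.78 y0.07 z0.030 | 372-374 x0.75 y0.01 z0.160 | 409-411 x0.77 y-0.12 z0.070
142 368-370 x0.74 y0.02 z0.150 | 409-411 x0.76 y-0.12 z0.050
148 364-366 x0.72 y0.03 z0.150 | 410-412 x0.74 y-0.13 z0.040
154 356-372 x0.72 y0.02 z0.060 | 410-412 x0.72 y-0.13 z0.040
160 353-374 x0.70 y0.02 z0.060 | 411-413 x0.70 y-0.13 z0.040
166 352-371 x0.68 y0.03 z0.060 | 
[... 1063 characters left out ...]
 z0.030
262 375-377 x0.40 y0.00 z0.100 | 386-390 x0.40 y-0.03 z0.100 | 405-409 x0.40 y-0.10 z0.040
268 371-373 x0.39 y0.01 z0.080 | 381-383 x0.38 y-0.02 z0.060 | 386-388 x0.39 y-0.03 z0.100
274 367-368 x0.37 y0.02 z0.055 | 377-379 x0.37 y-0.01 z0.050 | 383-385 x0.37 y-0.02 z0.080
280 363-365 x0.35 y0.03 z0.040 | 373-375 x0.35 y0.00 z0.040 | 381-383 x0.35 y-0.02 z0.070
286 361-362 x0.33 y0.04 z0.025 | 369-371 x0.33 y0.01 z0.030 | 379-381 x0.33 y-0.01 z0.050
292 358-360 x0.31 y0.04 z0.020 | 365-367 x0.31 y0.02 z0.030 | 377-379 x0.31 y-0.01 z0.040
298 356-357 x0.29 y0.05 z0.020 | 361-363 x0.29 y0.03 z0.020 | 376-378 x0.29 y-0.01 z0.030
304 354-359 x0.28 y0.05 z0.020 | 375-377 x0.28 y0.00 z0.030
```

View pics/blue.png

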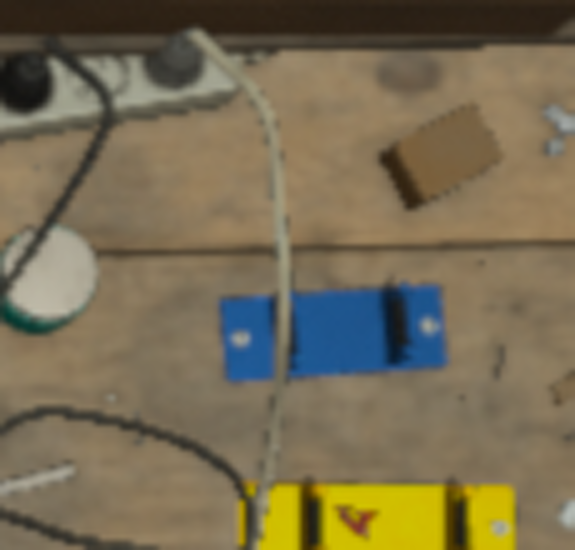

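The white cable hangs low, at about z 0.045 over the left fork of the blue holder (picture 280, 330). The other cables over the holders are at z 0.1–0.16. I'll slide the spanners in from the right below them and watch the force. First I'll move above the long spanner, going round the vise.

>>> carry_out(
  series="0.038 0 0.005 -9.3; 0.038 0 0.005 -9.3; 0.038 0 0.005 -9.3; 0.038 0 0.005 -9.3; 0.038 0 0 -9.3; 0.038 0 0 -9.3; 0.038 0 0 -9.3; 0.038 0 0 -9.3; 0 -0.048 0 0; 0 -0.048 0 0; 0 -0.048 0 0; 0 -0.048 0 0; 0 -0.048 0 0; 0 -0.048 -0.01 0; 0 -0.048 -0.01 0; 0 -0.053 -0.02 0; 0 0 0 0; 0 0 0 0",
  jaw=-0.1,
  grip_force=50,
)

```text
time: 2.8
tool_pos: [0.5483, 0.2406, 0.2257]
tcp_rot: [-2.328, -2.109, -0.002]
wrist_force: [-0.6, -0.3, 0.0]
width: 0.454
grip_force: 0.0
```

```bash
cat >> h.py <<'E'
def wpose(s):
    T=np.eye(4); T[:3,:3]=R.from_rotvec(s['tcp_rot']).as_matrix(); T[:3,3]=s['tool_pos']
    return T@eyes.get_calibration('wrist')['T_tool_cam']
def wproj(T,X):
    c=eyes.get_calibration('wrist'); u=(np.asarray(X)-T[:3,3])@T[:3,:3]
    rho=np.linalg.norm(u[...,:2],axis=-1); th=np.arctan2(rho,u[...,2])
    return u[...,:2]/np.maximum(rho,1e-9)[...,None]*(th*c['K'][0,0])[...,None]+c['K'][:2,2]
def wortho(T,p,x0,x1,y0,y1,z,mm=1.0):
    s=mm/1000; X,Y=np.meshgrid(np.arange(x1,x0,-s),np.arange(y1,y0,-s),indexing='ij')
    uv=wproj(T,np.stack([X,Y,0*X+z],-1)).astype(np.float32)
    return cv2.remap(p,uv[...,0],uv[...,1],cv2.INTER_CUBIC)
def yaw(s): r=R.from_rotvec(s['tcp_rot']).as_matrix(); return np.degrees(np.arctan2(r[1,1],r[0,1]))
def fit(msk,x1,y1,mm):
    n,l,st,c=cv2.connectedComponentsWithStats(msk.astype(np.uint8)); i=1+np.argmax(st[1:,4]); pts=np.argwhere(l==i)
    X=np.c_[x1*1e3-pts[:,0]*mm,y1*1e3-pts[:,1]*mm].astype(np.float32)
    r=cv2.minAreaRect(X); b=cv2.boxPoints(r); e=max([b[1]-b[0],b[2]-b[1]],key=np.linalg.norm)
    t=(np.degrees(np.arctan2(-e[0],e[1]))+90)%180-90
    return np.round([*r[0],max(r[1]),min(r[1]),t],1)
E
python3 - <<'E'
from h import *
s=bot.read_state(); p,d=eyes.read_camera('wrist'); np.savez('w1.npz',p=p,s=np.r_[s['tool_pos'],s['tcp_rot']])
print(s['time'],s['tool_pos'].round(4),yaw(s),s['width'],s['wrist_force'].round(1))
T=wpose(s); o=wortho(T,p,.36,.74,.10,.36,.005,1); 
cv2.imwrite('pics/w1.png',np.hstack([p,cv2.resize(o,(287,420))])[:, :800])
for nm,b in dict(long=(.5,.6,.11,.37),short=(.38,.47,.14,.32),middle=(.63,.74,.14,.36)).items():
  for z in (.0,.005,.01):
    o=wortho(T,p,*b,z,.5); g=o.min(2); th=cv2.threshold(g,0,255,cv2.THRESH_OTSU)[0]; print(nm,z,th,fit(g>th,b[1],b[3],.5))
E
```

```text
2.8 [0.5483 0.2406 0.2257] -5.638738538919117 0.45420926723944793 [-0.6 -0.3  0. ]
long 0.0 166.0 [554.6 263.7 153.3  26.6  -1.9]
long 0.005 166.0 [554.4 264.5 150.8  26.1  -1.9]
long 0.01 165.0 [554.4 264.9 148.8  25.6  -2.1]
short 0.0 162.0 [421.6 227.1 139.   17.9 -16.4]
short 0.005 162.0 [423.5 228.2 137.   17.4 -16.4]
short 0.01 162.0 [425.2 229.4 135.   17.4 -16.6]
middle 0.0 105.0 [687.5 262.8 194.5  73.    0. ]
middle 0.005 105.0 [685.8 264.  192.   71.5   0. ]
middle 0.01 105.0 [683.8 265.  190.   70.5   0. ]
```

View pics/w1.png

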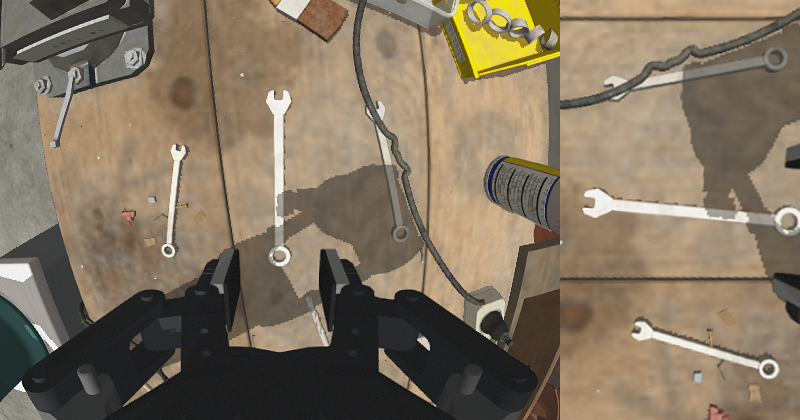

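The wrist view agrees with the top view for the long spanner: left end at pixel (278, 95), ring at (279, 255), centre about (0.548, 0.240) at −5.4°. The black cable drapes over the middle spanner (390, 140). I'll go down and grip the long one.

>>> carry_out(
  series="0 0 -0.05 0; 0 0 -0.05 0; 0 0 -0.05 0; 0 0 -0.03 0; 0 0 -0.015 0; 0 0 -0.008 0; 0 0 -0.005 0; 0 0 0 0; 0 0 0 0",
)

```text
time: 3.98
tool_pos: [0.5488, 0.2406, 0.0184]
tcp_rot: [2.327, 2.11, 0.003]
wrist_force: [0.2, -0.7, 0.1]
width: 0.453
grip_force: 0.0
```

>>> carry_out(
  series="0 0 0 0; 0 0 0 0; 0 0 0 0; 0 0 0 0; 0 0 0 0; 0 0 0 0",
  jaw=-1,
  grip_force=60,
)

```text
time: 4.72
tool_pos: [0.5484, 0.2404, 0.018]
tcp_rot: [2.327, 2.11, 0.001]
wrist_force: [-1.9, -1.5, 6.0]
width: 0.095
grip_force: 59.0
```

>>> carry_out(
  series="0 0 0.01 0; 0 0 0.04 0; 0 0 0.05 0; 0 0 0.05 0; 0 0 0.05 0; 0 0 0.05 0; -0.0117 -0.043 0 1.54; -0.0117 -0.043 0 1.54; -0.0117 -0.043 0 1.54; -0.0117 -0.043 0 1.54; -0.0117 -0.043 0 1.54; -0.0117 -0.043 0 1.54; -0.0117 -0.043 0 1.54; -0.0117 -0.043 0 1.54; -0.0117 -0.043 0 1.54; -0.0117 -0.043 0 1.54; 0 0 0 0; 0 0 0 0; 0 0 0 0",
)

```text
time: 7.1
tool_pos: [0.4311, -0.1886, 0.2671]
tcp_rot: [-2.022, -2.404, -0.0]
wrist_force: [-0.9, 0.5, -1.3]
width: 0.089
grip_force: 58.9
```

```bash
python3 - <<'E'
from h import *
s=bot.read_state(); p,d=eyes.read_camera('wrist'); np.savez('w2.npz',p=p,d=d,s=np.r_[s['tool_pos'],s['tcp_rot']])
print(s['time'],s['tool_pos'].round(4),yaw(s),s['width'],s['wrist_force'].round(1))
T=wpose(s); o=wortho(T,p,.34,.76,-.32,.0,.005,1); 
cv2.imwrite('pics/w2.png',np.hstack([p[:, 60:],o])[:, :800])
for nm,b,h in (('red',(.34,.5,-.3,-.0),0),('yellow',(.5,.6,-.3,-.05),27),('blue',(.61,.74,-.26,-.07),112)):
        o=wortho(T,p,*b,.005,.5); hsv=cv2.cvtColor(o,cv2.COLOR_BGR2HSV).astype(int)
        dh=np.abs((hsv[...,0]-h+90)%180-90); k=((dh<9)&(hsv[...,1]>110)&(hsv[...,2]>50)).astype(np.uint8)
        k=cv2.morphologyEx(k,cv2.MORPH_CLOSE,np.ones((25,25))); print(nm,fit(k,b[1],b[3],.5))
E
```

```text
7.1 [ 0.4311 -0.1886  0.2671] 9.881614477815438 0.08855266277469866 [-0.9  0.5 -1.3]
red [ 448.5 -166.8  158.2   12.8   10.1]
yellow [ 556.9 -183.6  169.3   79.6   -4.8]
blue [ 685.3 -161.7  134.2   79.4    2.7]
```

View pics/w2.png

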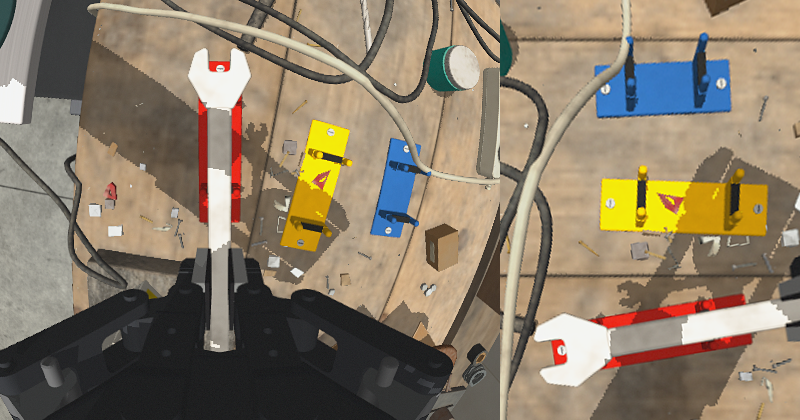

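The spanner is held straight over the red holder, shifted 40 mm to the right. The white cable stays clear of its head, and the rectified view confirms yellow at about (0.553, −0.184) and blue at about (0.672, −0.163). I'll descend, slide in and seat it.

>>> carry_out(
  series="0 0 -0.05 0; 0 0 -0.05 0; 0 0 -0.05 0; 0 0 -0.03 0; 0 0 -0.015 0; 0 0 0 0; -0.002 0.013 0 0; -0.002 0.013 0 0; -0.002 0.013 0 0; 0 0 0 0; 0 0 0 0",
)

```text
time: 8.52
tool_pos: [0.4252, -0.1506, 0.0726]
tcp_rot: [2.022, 2.403, 0.0]
wrist_force: [0.8, 0.1, -1.1]
width: 0.088
grip_force: 58.9
```

>>> carry_out(
  series="0 0 -0.008 0; 0 0 -0.008 0; 0 0 -0.005 0; 0 0 -0.002 0; 0 0 0 0",
)

```text
time: 9.15
tool_pos: [0.4248, -0.1506, 0.049]
tcp_rot: [-2.023, -2.403, 0.0]
wrist_force: [-0.0, -0.1, -1.7]
width: 0.09
grip_force: 58.9
```

>>> carry_out(
  series="0 0 -0.0015 0; 0 0 0 0; 0 0 0 0",
)

```text
time: 9.52
tool_pos: [0.4251, -0.1506, 0.0479]
tcp_rot: [2.023, 2.403, 0.0]
wrist_force: [-0.2, 0.4, -1.0]
width: 0.094
grip_force: 58.9
```

>>> carry_out(
  series="0 0 0 0; 0 0 0 0; 0 0 0 0; 0 0 0 0; 0 0 0.015 0; 0 0 0.015 0; 0.005 -0.03 0.01 0; 0 0 0.05 0; 0 0 0.05 0; 0 0 0.05 0; 0 0 0.04 0; 0 0 0 0; 0 0 0 0",
  jaw=-0.2,
)

```text
time: 11.15
tool_pos: [0.4297, -0.1805, 0.2782]
tcp_rot: [2.023, 2.403, 0.0]
wrist_force: [-0.4, -0.7, -1.1]
width: 0.401
grip_force: 0.0
```

```bash
python3 - <<'E'
from h import *
s=bot.read_state(); p,d=eyes.read_camera('wrist'); np.savez('w3.npz',p=p,d=d,s=np.r_[s['tool_pos'],s['tcp_rot']])
print(s['time'],s['tool_pos'].round(4),yaw(s),s['width'],s['wrist_force'].round(1))
T=wpose(s); o=wortho(T,p,.33,.53,-.29,-.03,.034,.6); 
q,dt=eyes.read_camera('top'); np.savez('t3.npz',p=q,d=dt); o2=ortho('top',q,.33,.53,-.29,-.03,.034,.6)
m=np.load('top0.npz')['p']; o3=ortho('top',m,.62,.75,.12,.40,.005,.6)
cv2.imwrite('pics/w3.png',np.vstack([np.hstack([o,o2[:o.shape[0]]])[:, :800]])); print(o.shape,o2.shape)
E
```

```text
11.15 [ 0.4297 -0.1805  0.2782] 9.81409426345781 0.4014801715492691 [-0.4 -0.7 -1.1]
(334, 434, 3) (334, 434, 3)
```

View pics/w3.png

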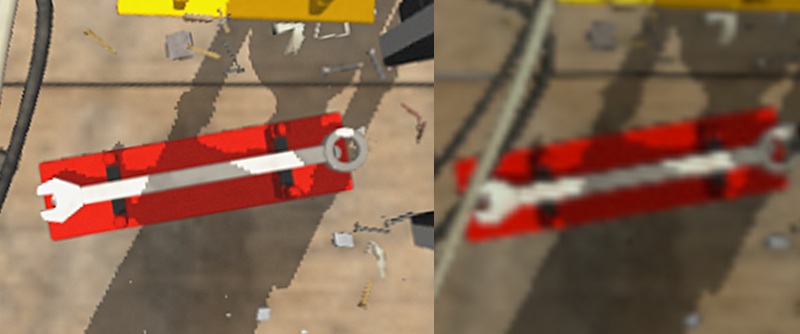

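The long spanner rests in both red forks (bars at columns 117 and 283, spanner spanning 38–367), so it is centred within about 1 mm. The middle one is next.

>>> carry_out(
  series="0.0244 0.042 0 -0.26; 0.0244 0.042 0 -0.26; 0.0244 0.042 0 -0.26; 0.0244 0.042 0 -0.26; 0.0244 0.042 0 -0.26; 0.0244 0.042 0 -0.26; 0.0244 0.042 0 -0.26; 0.0244 0.042 0 -0.26; 0.0244 0.042 0 -0.26; 0.0244 0.042 0 -0.26; 0 0 -0.03 0; 0 0 0 0; 0 0 0 0",
)

```text
time: 12.88
tool_pos: [0.6734, 0.2388, 0.2469]
tcp_rot: [-2.077, -2.356, 0.003]
wrist_force: [-0.3, -0.9, 0.2]
width: 0.399
grip_force: 0.0
```

```bash
python3 - <<'E'
from h import *
s=bot.read_state(); p,d=eyes.read_camera('wrist'); np.savez('w4.npz',p=p,d=d,s=np.r_[s['tool_pos'],s['tcp_rot']])
print(s['time'],s['tool_pos'].round(4),yaw(s),s['width'],s['wrist_force'].round(1))
T=wpose(s); o=wortho(T,p,.60,.76,.13,.36,.005,.5); 
o2=ortho('top',np.load('top0.npz')['p'],.62,.74,.13,.36,.005,.5)
cv2.imwrite('pics/w4.png',np.vstack([o,o2])); print(o.shape)
E
```

```text
12.875 [0.6734 0.2388 0.2469] 7.1911108927579015 0.39907592985052004 [-0.3 -0.9  0.2]
(321, 460, 3)
```

View pics/w4.png

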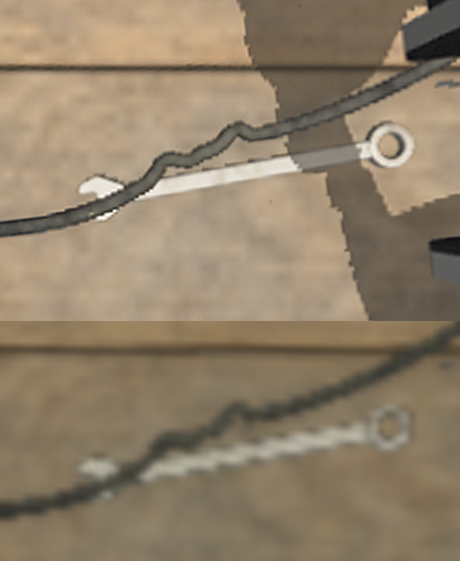

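The middle spanner's centre is about (0.674, 0.237), turned about +10.5°: ring at (389, 144), open end at (100, 198), with the cable about 20 mm beside the shank. I'll go down carefully and watch the force.

>>> carry_out(
  series="0 -0.002 -0.05 3.3; 0 0 -0.05 0; 0 0 -0.05 0; 0 0 -0.04 0; 0 0 -0.02 0; 0 0 0 0; 0 0 0 0",
)

```text
time: 13.8
tool_pos: [0.6759, 0.2378, 0.0405]
tcp_rot: [2.007, 2.414, 0.005]
wrist_force: [0.9, -0.0, 1.6]
width: 0.401
grip_force: 0.0
```

>>> carry_out(
  series="0 0 -0.006 0; 0 0 -0.006 0; 0 0 -0.006 0; 0 0 0 0; 0 0 0 0",
)

```text
time: 14.42
tool_pos: [0.6739, 0.2374, 0.0196]
tcp_rot: [-2.008, -2.415, 0.0]
wrist_force: [0.2, -1.1, -0.2]
width: 0.404
grip_force: 0.0
```

>>> carry_out(
  series="0 0 0 0; 0 0 0 0; 0 0 0 0; 0 0 0 0; 0 0 0 0; 0 0 0 0",
  jaw=-1,
)

```text
time: 15.18
tool_pos: [0.6743, 0.2374, 0.0202]
tcp_rot: [2.008, 2.415, 0.001]
wrist_force: [0.3, -0.4, 3.3]
width: 0.067
grip_force: 59.1
```

No contact from the cable. Gripped, so now to yellow.

>>> carry_out(
  series="0 0 0.01 0; 0 0 0.04 0; 0 0 0.05 0; 0 0 0.05 0; 0 0 0.05 0; 0 0 0.05 0; -0.0122 -0.045 0 -1.25; -0.0122 -0.045 0 -1.25; -0.0122 -0.045 0 -1.25; -0.0122 -0.045 0 -1.25; -0.0122 -0.045 0 -1.25; -0.0122 -0.045 0 -1.25; -0.0122 -0.045 0 -1.25; -0.0122 -0.045 0 -1.25; -0.0122 -0.045 0 -1.25; -0.0122 -0.045 0 -1.25; 0 0 -0.05 0; 0 0 -0.05 0; 0 0 0 0; 0 0 0 0",
)

```text
time: 17.68
tool_pos: [0.5528, -0.2128, 0.1714]
tcp_rot: [2.258, 2.182, 0.001]
wrist_force: [1.6, -0.4, -0.5]
width: 0.065
grip_force: 58.9
```

>>> carry_out(
  series="0 0 -0.05 0; 0 0 -0.03 0; 0 0 -0.015 0; 0 0 0 0; 0.0007 0.015 0 0; 0.0007 0.015 0 0; 0 0 0 0; 0 0 0 0",
)

```text
time: 18.68
tool_pos: [0.5537, -0.1824, 0.0753]
tcp_rot: [2.258, 2.183, 0.0]
wrist_force: [0.4, 0.0, -0.5]
width: 0.059
grip_force: 58.9
```

>>> carry_out(
  series="0 -0.001 -0.01 0; 0 0 -0.008 0; 0 0 -0.005 0; 0 0 -0.002 0; 0 0 -0.001 0; 0 0 0 0; 0 0 0 0",
)

```text
time: 19.55
tool_pos: [0.5527, -0.1837, 0.0499]
tcp_rot: [-2.259, -2.181, 0.002]
wrist_force: [-4.9, 1.4, 9.7]
width: 0.061
grip_force: 60.8
```

>>> carry_out(
  series="0 0 0 0; 0 0 0 0; 0 0 0 0; 0 0 0 0; 0 0 0.015 0; 0 0 0.015 0; 0 -0.02 0.01 0; 0 0 0.05 0; 0 0 0.05 0; 0 0 0.05 0; 0 0 0.04 0; 0 0 0 0; 0 0 0 0",
  jaw=-0.2,
)

```text
time: 21.18
tool_pos: [0.5531, -0.2045, 0.2791]
tcp_rot: [2.26, 2.181, -0.0]
wrist_force: [-0.2, -0.3, -1.0]
width: 0.399
grip_force: 0.0
```

```bash
python3 - <<'E'
from h import *
s=bot.read_state(); p,d=eyes.read_camera('wrist')
print(s['time'],s['tool_pos'].round(4),yaw(s),s['width'],s['wrist_force'].round(1))
T=wpose(s); o=wortho(T,p,.46,.74,-.29,-.06,.034,.6); o2=wortho(T,p,.46,.74,-.29,-.06,.005,.6)
cv2.imwrite('pics/w5.png',np.hstack([o,o2])); print(o.shape)
E
```

```text
21.175 [ 0.5531 -0.2045  0.2791] -2.024611813402205 0.3993951403103762 [-0.2 -0.3 -1. ]
(467, 384, 3)
```

View pics/w5.png

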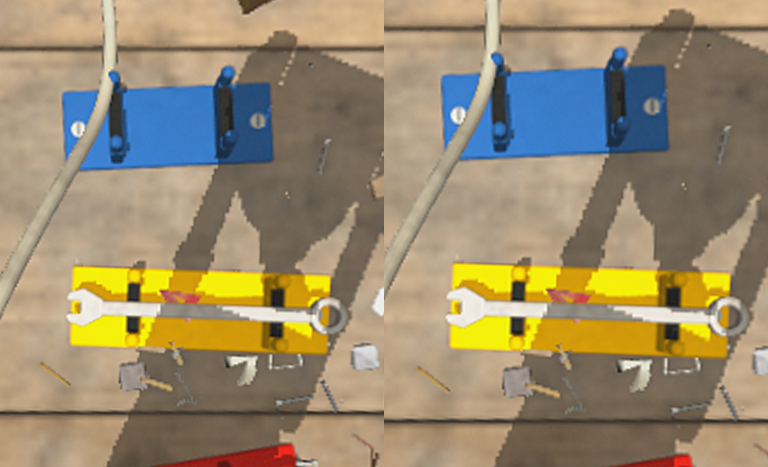

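The middle spanner is seated in yellow, with bars at columns 134 and 278 and the spanner spanning 68–347. Blue refines to (0.6725, −0.162) at about +2.7°. Now I'll get the short spanner.

>>> carry_out(
  series="-0.0129 0.0433 0 -1.45; -0.0129 0.0433 0 -1.45; -0.0129 0.0433 0 -1.45; -0.0129 0.0433 0 -1.45; -0.0129 0.0433 0 -1.45; -0.0129 0.0433 0 -1.45; -0.0129 0.0433 0 -1.45; -0.0129 0.0433 0 -1.45; -0.0129 0.0433 0 -1.45; -0.0129 0.0433 0 -1.45; 0 0 -0.05 0; 0 0 0 0; 0 0 0 0",
)

```text
time: 22.85
tool_pos: [0.4243, 0.2288, 0.2287]
tcp_rot: [-2.517, -1.879, 0.002]
wrist_force: [0.4, 0.2, 0.4]
width: 0.403
grip_force: 0.0
```

```bash
python3 - <<'E'
from h import *
s=bot.read_state(); p,d=eyes.read_camera('wrist')
print(s['time'],s['tool_pos'].round(4),yaw(s),s['width'],s['wrist_force'].round(1))
T=wpose(s); o=wortho(T,p,.37,.48,.13,.33,.005,.5); cv2.imwrite('pics/w6.png',cv2.resize(o,None,fx=2,fy=2))
g=o.min(2)
for th in (120,140,160): print(fit(g>th,.48,.33,.5))
E
```

```text
22.85 [0.4243 0.2288 0.2287] -16.518230966649412 0.40336328405216065 [0.4 0.2 0.4]
[401.7 237.4 141.8  67.  -16.7]
[424.3 228.4 137.3  18.3 -16.7]
[424.4 228.3 136.7  17.9 -16.5]
```

View pics/w6.png

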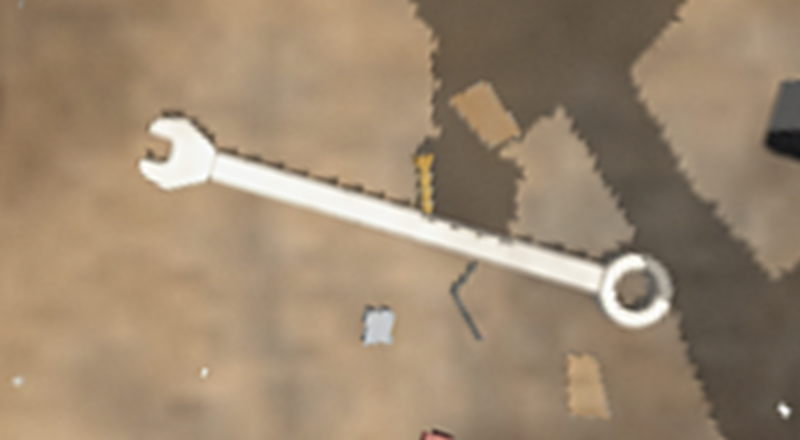

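The short spanner is fully visible (140–670 across), with its centre at (0.4243, 0.2284). The tool is right above it.

>>> carry_out(
  series="0 0 -0.05 0; 0 0 -0.05 0; 0 0 -0.05 0; 0 0 -0.03 0; 0 0 -0.015 0; 0 0 -0.01 0; 0 0 -0.005 0; 0 0 0 0; 0 0 0 0",
)

```text
time: 24.02
tool_pos: [0.4251, 0.2297, 0.0196]
tcp_rot: [2.517, 1.88, 0.003]
wrist_force: [0.1, -0.8, 0.8]
width: 0.406
grip_force: 0.0
```

>>> carry_out(
  series="0 0 0 0; 0 0 0 0; 0 0 0 0; 0 0 0 0; 0 0 0 0; 0 0 0 0",
  jaw=-1,
)

```text
time: 24.78
tool_pos: [0.4247, 0.2296, 0.0194]
tcp_rot: [2.517, 1.88, 0.001]
wrist_force: [-1.3, 0.0, 5.3]
width: 0.045
grip_force: 59.2
```

>>> carry_out(
  series="0 0 0.01 0; 0 0 0.04 0; 0 0 0.05 0; 0 0 0.05 0; 0 0 0.05 0; 0 0 0.05 0; 0.0248 -0.041 0 1.92; 0.0248 -0.041 0 1.92; 0.0248 -0.041 0 1.92; 0.0248 -0.041 0 1.92; 0.0248 -0.041 0 1.92; 0.0248 -0.041 0 1.92; 0.0248 -0.041 0 1.92; 0.0248 -0.041 0 1.92; 0.0248 -0.041 0 1.92; 0.0248 -0.041 0 1.92; 0 0 -0.05 0; 0 0 -0.05 0; 0 0 0 0; 0 0 0 0",
)

```text
time: 27.28
tool_pos: [0.6731, -0.1807, 0.1705]
tcp_rot: [2.167, 2.273, 0.001]
wrist_force: [0.3, -0.1, -0.2]
width: 0.044
grip_force: 59.0
```

>>> carry_out(
  series="0 0 -0.05 0; 0 0 -0.03 0; 0 0 -0.01 0; 0 0 0 0; 0 0.01 0 0; 0 0.01 0 0; 0 0 0 0; 0 0 0 0",
)

```text
time: 28.28
tool_pos: [0.6726, -0.1604, 0.0792]
tcp_rot: [2.167, 2.274, 0.0]
wrist_force: [-0.5, -0.2, -0.5]
width: 0.048
grip_force: 59.0
```

Now lowering slowly past the white cable to z 0.050.

>>> carry_out(
  series="0 0 -0.006 0; 0 0 -0.006 0; 0 0 0 0; 0 0 0 0",
)

```text
time: 28.78
tool_pos: [0.6722, -0.1607, 0.0664]
tcp_rot: [-2.168, -2.273, 0.0]
wrist_force: [0.2, -0.1, -0.4]
width: 0.043
grip_force: 59.0
```

>>> carry_out(
  series="0 0 -0.006 0; 0 0 -0.006 0; 0 0 -0.003 0; 0 0 -0.002 0; 0 0 0 0; 0 0 0 0",
)

```text
time: 29.52
tool_pos: [0.6725, -0.1607, 0.05]
tcp_rot: [2.168, 2.273, 0.0]
wrist_force: [0.2, 0.4, -2.0]
width: 0.046
grip_force: 59.0
```

>>> carry_out(
  series="0 0 -0.001 0; 0 0 0 0; 0 0 0 0",
)

```text
time: 29.9
tool_pos: [0.6726, -0.1607, 0.0493]
tcp_rot: [2.168, 2.273, 0.0]
wrist_force: [-0.2, 0.2, 2.5]
width: 0.046
grip_force: 59.4
```

>>> carry_out(
  series="0 0 0 0; 0 0 0 0; 0 0 0 0; 0 0 0 0; 0 0 0.015 0; 0 0 0.015 0; 0 0 0.02 0; 0 -0.01 0.05 0; 0 -0.02 0.05 0; 0 0 0.05 0; 0 0 0.03 0; 0 0 0 0; 0 0 0 0",
  jaw=-0.2,
)

```text
time: 31.52
tool_pos: [0.6719, -0.1905, 0.2787]
tcp_rot: [-2.168, -2.273, 0.0]
wrist_force: [-0.6, 0.3, 0.1]
width: 0.397
grip_force: 0.0
```

```bash
python3 - <<'E'
from h import *
s=bot.read_state(); p,d=eyes.read_camera('wrist')
print(s['time'],s['tool_pos'].round(4),yaw(s),s['width'],s['wrist_force'].round(1))
T=wpose(s); o=wortho(T,p,.50,.74,-.28,-.05,.034,.6)
q,_=eyes.read_camera('top'); o2=ortho('top',q,.37,.73,-.30,.08,.02,.95)
o=cv2.resize(o,(400,400)); cv2.imwrite('pics/w7.png',np.hstack([o,cv2.resize(o2,(400,400))]))
E
```

```text
31.525 [ 0.6719 -0.1905  0.2787] 2.7136391203908237 0.39690843755139066 [-0.6  0.3  0.1]
```

View pics/w7.png

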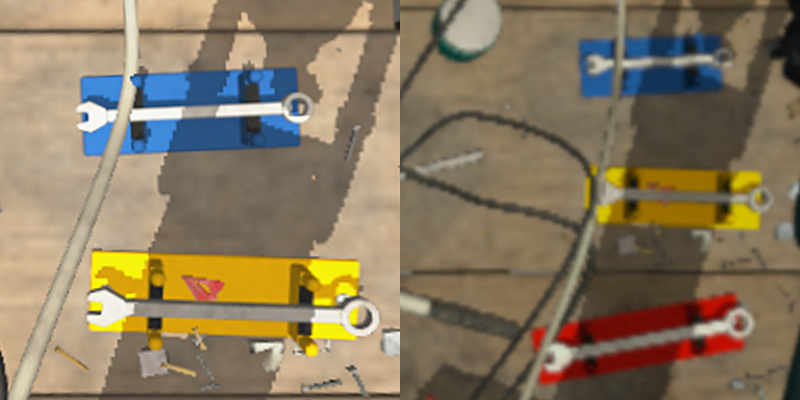

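All three spanners lie in both forks and are centred: blue spans 77–313 with bars at 138 and 253, and yellow and red are unchanged. The marker, drill bit and tin are where they were. Handing in.

```bash
python3 -c "
from workcell import bot
print(bot.finish_job())"
```

```text
the job is handed in; nothing more can be done
None
```

I laid the long, middle and short spanners in the red, yellow and blue holders, each resting in both forks and centred within about 2 mm by the camera, and handed the job in at about 32 s; the hand-in returned no verdict.

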